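Snap the cover back on the climate logger

ROBOT

A 6-joint arm with a two-finger parallel gripper is mounted at the origin on the work surface. World frame = base frame: x ahead of the robot, y to its left, z up, the work surface at z = 0. Lengths are in m, angles in rad, forces in N, time in s.
With the tool pointing down it reaches from about 0.4 to 0.925 m from the base axis. Payload 12.5 kg.
Tool frame: the origin (TCP) lies at the very end of the fingers, on their centre line; the grasp point (between the pads) lies 19 mm behind it; z points along the fingers, y is the direction in which the jaws open and shut (so a half turn about z gives the same grasp; the last joint's range is limited). The gripper opens to 95 mm and grips with 3 to 60 N. Pads are 20 mm wide; open, the fingers measure 119 mm over their backs; the gripper's body (75 mm by 180 mm) begins 59 mm behind the grasp point.
Start: joints at [1.13, 0.491, 1.559, -0, 1.092, -0.106], TCP at [0.205, 0.59, 0.215] pointing down, gripper open.
Joint ranges: [-3.1, 3.1], [-0.84, 2.19], [0.05, 2.79], [-1.13, 4.28], [0.06, 2.93], [-2.69, 2.69]. Speed limits (rad/s): [2.22, 2.22, 2.79, 3.14, 3.14, 3.14].

INTERFACE

Orientations are given as a unit quaternion [x, y, z, w].
In Python, from cell import observe, vision, env gives the robot as it stands.
- The arm moves only by the tool drive_tool, never from a script. Its argument "commands" is a list of rows, each a list of 3 entries, a list of its own where there are three numbers: the closure, from 0 (fully open) to 1 (shut), then the shift along the world's x, y, z in mm, then the turn about the world's z in degrees. In form: [[grip, [dx, dy, dz], roll], ...]. A call has 1 to 20 rows; each row shifts and turns the pose as measured when the row begins; what a row does not reach is not made up. A row lasts 1/8 s, in which the tool goes at most 62.5 mm and 10.7 degrees, less where a joint would pass 70% of its speed; a pose out of reach is approached as far as the arm can. A call with a gripper value outside its range is refused whole. The fingers move at their own pace and stop on an object; "force" is the grip in N (left out, the last holds). Time passes only in rows, so rows that do not move let the fingers close. It gives the time, the measured TCP pose, the force and the opening at its end, in the units of the state.
- observe(): the state, without advancing time (a new reading comes with each control period).
- vision.snapshot(name): name is "scene" or "top"; returns (picture, depth): 480x640x3 uint8, blue, green, red; 480x640 float32, m along the optical axis (not along the pixel's ray), 0 where there is no reading.
- vision.camera_params(name): a dict with "fovy" (degrees; the focal length in pixels is half the picture's height over the tangent of half this angle, whatever the lens; pixels are square), "cx", "cy" (the principal point, pixels), "rvec" (rotation vector, rad) and "tvec" (3), from world to camera coordinates, as OpenCV has them. Camera axes: x right, y down, z forward; pixel columns grow to the right and rows downward; lengths in m; the calibration is good to about 2 mm. A picture is of the moment at which its call begins. camera_params takes no time and is no camera call.
- env.close_job(): hands the job in, once; it reports no verdict.
The state is a dict: "time_s": time; "joint_positions": joint angles; "dq": joint speeds; "effort": joint torques, N m; "position": TCP position; "tcp_rot": TCP orientation; "force": force on the tool from outside, world axes, zero at the start; "ft_torque": the same for the moment, N m; "opening": finger opening in m.
Only numpy, scipy, OpenCV 4.12 (cv2) and the standard library are available. Lean on these libraries where they do the work, as an engineer would, in place of code of your own. Each camera call takes 0.05 s, during which the arm holds its last target.

TASK

The grow-room climate logger has new batteries: put its cover back on. Lay the large cover squarely over the open logger box, then press it down corner by corner until every clip has snapped home and the cover sits flush on the rim all round. Leave the smaller spare cover, the culture bottles, the punnet and the spent cells where they are, and let go of the cover at the end.

Things in the scene. Friction and masses are not known exactly. Their poses are not given: they have to be found in the camera images.
- logger: Climate logger: open-topped cream plastic box 140 x 100 x 48 mm (x, y, z), walls 5 mm, two fat cells and a circuit board inside, on a 136 x 150 x 6 mm grey plate fixed to the bench. Origin: centre of that plate's underside; x along the box's long side, z up. Each end wall (x = +-70 mm) has two clips at y = +-36 mm, 7 mm below the rim: pairs of sprung rolls that stand out 11 mm and part in y.
- logger_seat (a point): Centre of the box's open rim, 54 mm above the bench; axes as the logger. The cover's plate lies on this rim when home. Just laid on, the cover rests on the clips with its plate 8 to 9 mm above the rim; a pressed corner passes its clip 3 to 4 mm above the rim, then snaps down flush. One clip takes 5 to 8 N, the last two tend to go together at 10 to 15 N. Clipped, a corner stays down.
- cover: Cover: cream plastic plate 160 x 118 x 5 mm; origin at the centre of its underside, x along the long side, z up. On top, in the middle, a grip rib 70 (x) x 24 (y) x 28 mm high. Below, four arrow-headed snap legs at x = +-76, y = +-36 mm reach 16 mm down and centre themselves in the clips if within about 3 mm. Starts right way up, underside 16 mm above the bench. Mass 0.12 to 0.22 kg.
- cover_top (a point): Centre of the top of the cover's grip rib, 33 mm above the plate's underside; axes as the cover. The cover fits either way round (half a turn). It is stiff: a corner that goes down can make the opposite one rise, up to 20 mm above the rim, until that is pressed in its turn, and a corner may need a second press.
- corner0 (a point): Press point of the cover's corner at x = +66, y = +36 mm, on the plate's underside (the top face to press on is 5 mm above it, marked by a faint round pad 22 mm across). Its height above the rim is 0 when that corner is home.
- corner1 (a point): Press point of the cover's corner at x = +66, y = -36 mm, on the plate's underside (the top face to press on is 5 mm above it, marked by a faint round pad 22 mm across). Its height above the rim is 0 when that corner is home.
- corner2 (a point): Press point of the cover's corner at x = -66, y = -36 mm, on the plate's underside (the top face to press on is 5 mm above it, marked by a faint round pad 22 mm across). Its height above the rim is 0 when that corner is home.
- corner3 (a point): Press point of the cover's corner at x = -66, y = +36 mm, on the plate's underside (the top face to press on is 5 mm above it, marked by a faint round pad 22 mm across). Its height above the rim is 0 when that corner is home.
- spare_cover: Spare cover of a smaller logger, of the same make and plastic, plate 107 x 80 x 5 mm with a rib 45 x 24 x 28 mm; it does not fit this box. Origin: centre of the plate's underside. To be left alone.
- jar_a: Tan culture bottle, 86 mm across, 142 mm tall; origin under its centre. To be left alone.
- jar_b: Tan culture bottle, as the other. To be left alone.
- punnet: Blue-grey open punnet, 120 x 170 x 50 mm; origin under its centre. To be left alone.
- cell_a: Spent cell standing upright, 33 mm across, 61 mm tall; origin under its centre. To be left alone.
- cell_b: Spent cell, as the other. To be left alone.
Not all that is in view belongs to the job. What is shaped like the cover but red is not meant. Leave any orange look-alike of the logger alone.

How it is judged:
On the way:
1. the cover lies over the logger with at least one corner clipped home while another is still up: it is pressed on corner by corner, not all four at once (horizontal distance between cover and logger_seat below 0.008 m and angle between the x axis of cover and the x axis of logger, either way round below 0.12 rad and z of each of corner0, corner1, corner2, corner3 in the frame of logger_seat above -0.004 m and z of any of corner0, corner1, corner2, corner3 in the frame of logger_seat below 0.0025 m and z of any of corner0, corner1, corner2, corner3 in the frame of logger_seat above 0.0045 m), for 0.1 s.
At the end, for the whole second after the job is handed in: The cover is on the logger (centre within 8 mm, long sides within 0.12 rad of each other, either way round), all four corner points are within 2.5 mm above the rim (clipped), and it is at rest and released (horizontal distance between cover and logger_seat below 0.008 m and angle between the x axis of cover and the x axis of logger, either way round below 0.12 rad and z of corner0 in the frame of logger_seat between -0.004 and 0.0025 m and z of corner1 in the frame of logger_seat between -0.004 and 0.0025 m and z of corner2 in the frame of logger_seat between -0.004 and 0.0025 m and z of corner3 in the frame of logger_seat between -0.004 and 0.0025 m and linear speed of cover below 0.01 m/s); the robot touches nothing.
It fails at once if the smaller spare cover is moved more than 40 mm (distance of spare_cover from where it was at the start of the episode above 0.04 m).
It fails at once if a culture bottle or the punnet is moved more than 40 mm (distance of any of jar_a, jar_b, punnet from where it was at the start of the episode above 0.04 m).
It fails at once if a spent cell is moved more than 40 mm (distance of any of cell_a, cell_b from where it was at the start of the episode above 0.04 m).
It also fails if it takes over 51 s, if anything falls off the work surface, if the arm or the gripper's body presses on something with over 40 N, if the wrist force passes 120 N, or if a joint passes its speed limit or range.

## Working session

There is one attempt and no reset: what is moved stays moved. The work goes in short steps, Python scripts to look and compute and a tool call to move; the robot and the scene stay as the last step left them, time stands still between calls to the robot, and variables do not carry over. Pictures are saved under pics/ and viewed, and the job is handed in when it is done.

Besides the shell and the picture viewer there is one more tool, called by a JSON object that holds its "fn" and its "kwargs", one argument or row to a line. drive_tool: Moves the arm, as the interface text tells. Its arguments: {"type":"object","properties":{"commands":{"type":"array"},"force":{"type":"number"}},"required":["commands"]}

```bash
ls; mkdir -p pics
cat > h.py <<'E'
import numpy as np, cv2
from cell import observe, vision, env
def cam(n):
    p=vision.camera_params(n); f=240/np.tan(np.radians(p['fovy'])/2)
    R=cv2.Rodrigues(np.array(p['rvec'],float))[0]; t=np.array(p['tvec'],float).ravel()
    return f,p['cx'],p['cy'],R,t
def cloud(n,d):
    f,cx,cy,R,t=cam(n); v,u=np.mgrid[0:480,0:640]
    P=np.stack([(u-cx)*d/f,(v-cy)*d/f,d],-1)
    W=(P-t)@R; W[d<=0]=np.nan
    return W
def proj(n,X):
    f,cx,cy,R,t=cam(n); c=R@np.array(X,float)+t
    return f*c[0]/c[2]+cx,f*c[1]/c[2]+cy
E
python3 - <<'E'
from h import *
print(observe())
for n in ('scene','top'):
    i,d=vision.snapshot(n); cv2.imwrite(f'pics/{n}0.png',i); np.save(f'{n}0.npy',d); print(vision.camera_params(n))
E
```

```text
pics
{'time_s': 0.0, 'joint_positions': array([ 1.13044302e+00,  4.91553552e-01,  1.55945978e+00, -1.25368440e-05,
        1.09169717e+00, -1.05592202e-01]), 'dq': array([-6.23662634e-04,  5.59675130e-04,  9.63517032e-05, -1.18007424e-03,
        4.58807846e-05,  6.95652687e-04]), 'effort': array([ 1.73962886e-03, -6.12640071e+01, -2.58181858e+01,  6.93216850e-02,
        4.82807436e-02, -9.12160476e-05]), 'position': array([0.20520986, 0.59008722, 0.21406193]), 'tcp_rot': array([ 1.66597205e-01,  9.86024877e-01, -5.39724411e-04, -1.45327042e-04]), 'force': array([ 0.46168253, -0.63653539,  0.24871142]), 'ft_torque': array([-0.02323714,  0.07176006,  0.05565961]), 'opening': 0.09526040040109393}
{'fovy': 54.85838733208829, 'cx': 310.0563968744698, 'cy': 234.5370654092747, 'rvec': array([ 1.7536894 ,  2.03794493, -0.63183408]), 'tvec': array([ 0.11494674, -0.38857464,  1.31485818])}
{'fovy': 49.15259608148251, 'cx': 317.4488327161848, 'cy': 247.20322894872496, 'rvec': array([ 2.18308375, -2.14598589,  0.09646384]), 'tvec': array([-0.03283221,  0.52170404,  1.37146448])}
```

View pics/scene0.png

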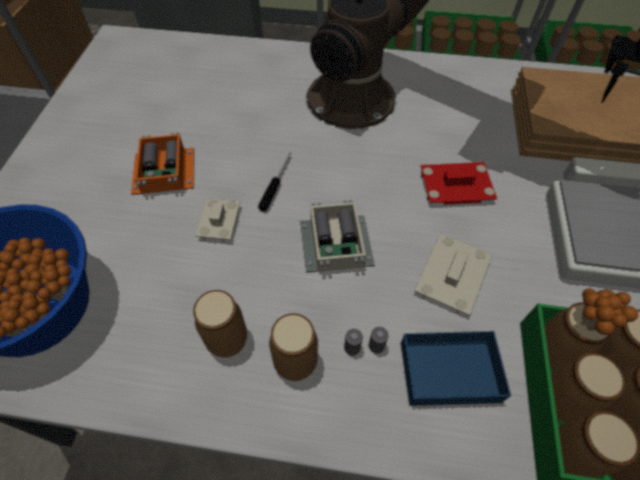

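View pics/top0.png

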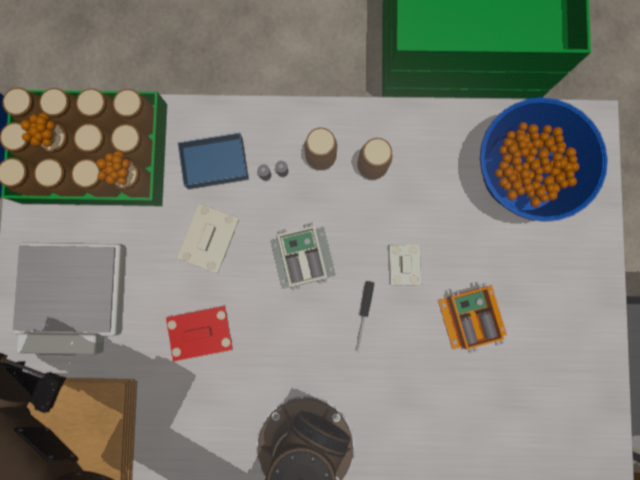

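The top view shows these candidates. Covers: large cream at (208,238), small cream spare at (405,265), red at (199,333). Loggers: cream on a grey plate at (302,257), orange at (473,318). I choose the cream cover at (208,238) and the cream logger at (302,257), and will check both in a close crop.

Run:
```python
from h import *
i=cv2.imread('pics/top0.png'); d=np.load('top0.npy'); W=cloud('top',d)
cv2.imwrite('pics/crop0.png',cv2.resize(i[195:300,165:345],None,fx=4.4,fy=4.4,interpolation=cv2.INTER_CUBIC))
def show(n,u0,u1,v0,v1,zs):
    s=W[v0:v1,u0:u1]
    for a,b in zs:
        m=(s[...,2]>a)&(s[...,2]<b); p=s[m]
        if len(p)<8: print(n,a,b,len(p));continue
        r=cv2.minAreaRect((p[:,:2]*1000).astype(np.float32))
        print(n,a,b,len(p),'mean',p.mean(0).round(4),'rect',np.round(r[0],1),np.round(r[1],1),round(r[2],1))
show('cover',170,245,200,280,[(.012,.03),(.038,.06)])
show('logger',265,340,215,295,[(.003,.012),(.047,.06)])
show('spare',380,430,235,295,[(.01,.03),(.035,.06)])
for n,(u,v) in dict(jarA=(321,140),jarB=(376,152),cA=(264,171),cB=(282,167),pun=(213,161)).items(): print(n,W[v,u].round(3))
```

```text
cover 0.012 0.03 2308 mean [0.542  0.2709 0.0212] rect [542.9 271.2] [119.6 160.1] 70.4
cover 0.038 0.06 262 mean [0.5424 0.2705 0.0482] rect [542.8 271.5] [26.  69.9] 71.0
logger 0.003 0.012 1455 mean [0.4988 0.0165 0.0066] rect [504.8  18.2] [214.4 201.5] 1.0
logger 0.047 0.06 461 mean [0.4935 0.0165 0.0529] rect [495.9  16.7] [160.8  99.9] 14.7
spare 0.01 0.03 1031 mean [ 0.4799 -0.2564  0.0212] rect [ 480.4 -257.2] [106.8  81. ] 2.8
spare 0.035 0.06 162 mean [ 0.4793 -0.2566  0.0486] rect [ 480. -257.] [42.3 25. ] 0.0
jarA [ 0.778 -0.029  0.147]
jarB [ 0.751 -0.166  0.142]
cA [0.718 0.12  0.061]
cB [0.73  0.073 0.061]
pun [0.759 0.269 0.001]
```

View pics/crop0.png

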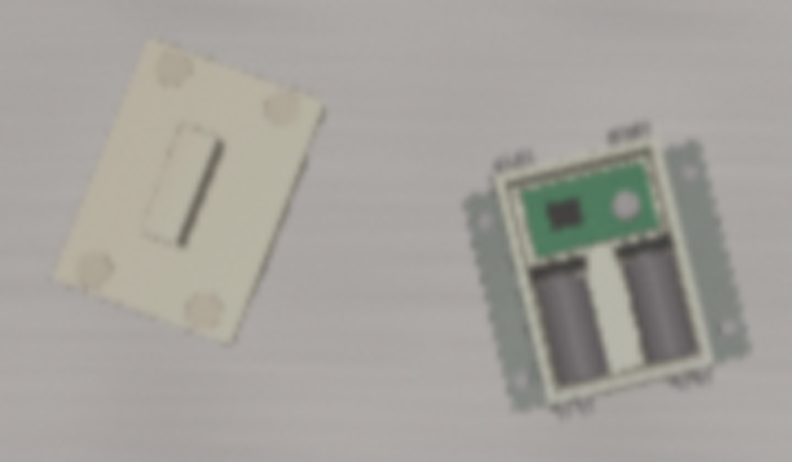

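The crop shows the large cover with four pads and its rib at crop (180,185), right way up, long side at about -19.5°. It also shows the cream logger, open, at crop (603,275), long side at about +14.7°. The tool's jaw axis is already at 70.8°, against 70.5° for the cover's y. I'm moving above the cover.

{"fn": "drive_tool", "kwargs": {
  "commands": [
    [0, [38, -36, 0], 0],
    [0, [38, -36, 0], 0],
    [0, [38, -36, 0], 0],
    [0, [38, -36, 0], 0],
    [0, [38, -36, 0], 0],
    [0, [38, -36, 0], 0],
    [0, [38, -36, 0], 0],
    [0, [38, -36, 0], 0],
    [0, [25, -25, 0], 0],
    [0, [0, 0, 0], 0]
  ],
  "force": 25
}}

```text
time_s: 1.35
position: [0.5419, 0.2653, 0.2108]
tcp_rot: [0.166, 0.986, -0.002, -0.002]
force: [0.1, -0.3, -0.1]
opening: 0.0953
```

Run:
```python
from h import *
from scipy.optimize import least_squares
d=np.load('top0.npy'); W=cloud('top',d)
# refine logger outer rim: points z>.050 inside window; fit by trimmed extents over angle
s=W[215:295,265:340].reshape(-1,3); p=s[(s[:,2]>.050)&(s[:,2]<.058)][:,:2]*1000
for a in (13.5,14,14.5,15,15.5):
    c,q=np.cos(np.radians(a)),np.sin(np.radians(a)); x=p@[c,q]; y=p@[-q,c]
    # long walls: y extents for central x; end walls: x extents
    lo,hi=np.percentile(y,[1,99]); 
    xm=x[np.abs(y-(lo+hi)/2)<25]; 
    xl,xh=np.percentile(xm,[2,98]); xc=(xl+xh)/2; yc=(lo+hi)/2
    print(a,'ysz',(hi-lo).round(1),'xsz',(xh-xl).round(1),'ctr',np.round([c*xc-q*yc,q*xc+c*yc],1))
```

```text
13.5 ysz 100.9 xsz 140.3 ctr [496.   16.6]
14 ysz 100.0 xsz 139.9 ctr [495.9  16.6]
14.5 ysz 99.5 xsz 139.8 ctr [495.9  16.6]
15 ysz 99.4 xsz 139.8 ctr [495.8  16.7]
15.5 ysz 99.8 xsz 139.9 ctr [495.9  16.5]
```

{"fn": "drive_tool", "kwargs": {
  "commands": [
    [0, [1, 6, -40], 0],
    [0, [0, 0, -45], 0],
    [0, [0, 0, -45], 0],
    [0, [0, 0, -30], 0],
    [0, [0, 0, -10], 0],
    [0, [0, 0, 0], 0]
  ]
}}

```text
time_s: 2.1
position: [0.5394, 0.2748, 0.0368]
tcp_rot: [0.165, 0.986, -0.002, -0.002]
force: [-1.1, -0.4, 0.2]
opening: 0.0952
```

{"fn": "drive_tool", "kwargs": {
  "commands": [
    [0, [3, -4, -9], 0],
    [0, [0, 0, -3], 0],
    [0, [0, 0, 0], 0]
  ]
}}

```text
time_s: 2.48
position: [0.5437, 0.2712, 0.0268]
tcp_rot: [0.164, 0.986, -0.001, 0.0]
force: [-0.0, 0.9, -0.1]
opening: 0.0949
```

Run:
```python
from h import *
o=observe(); print(o['position'],o['force'])
i,d=vision.snapshot('scene'); cv2.imwrite('pics/s1.png',cv2.resize(i[200:340,370:540],None,fx=4,fy=4,interpolation=cv2.INTER_CUBIC))
```

```text
[0.54367784 0.27120566 0.02677242] [-0.00405663  0.9267342  -0.11000358]
```

View pics/s1.png

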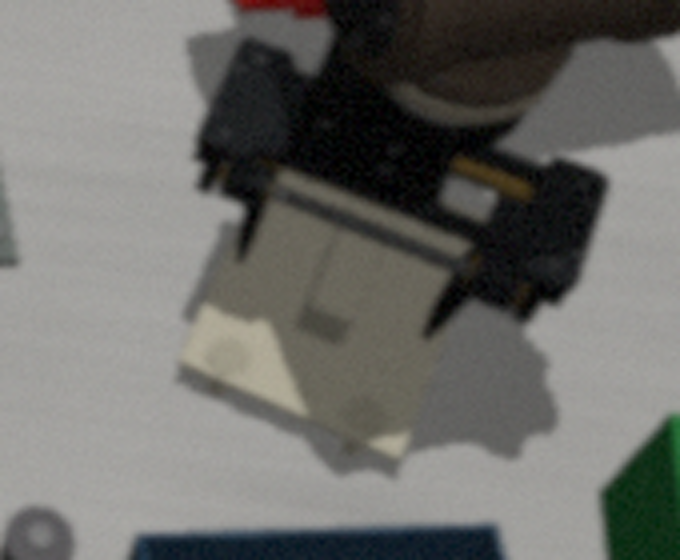

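The fingers straddle the rib, at crop (325,290), and stand clear of the plate. Closing now.

{"fn": "drive_tool", "kwargs": {
  "commands": [
    [1, [0, 0, 0], 0],
    [1, [0, 0, 0], 0],
    [1, [0, 0, 0], 0],
    [1, [0, 0, 0], 0],
    [1, [0, 0, 0], 0],
    [1, [0, 0, 0], 0]
  ],
  "force": 30
}}

```text
time_s: 3.28
position: [0.544, 0.2713, 0.0276]
tcp_rot: [0.164, 0.986, -0.0, 0.001]
force: [-0.6, 0.8, -0.2]
opening: 0.0404
```

{"fn": "drive_tool", "kwargs": {
  "commands": [
    [1, [0, 0, 0], 0],
    [1, [0, 0, 0], 0],
    [1, [0, 0, 0], 0],
    [1, [0, 0, 0], 0]
  ]
}}

```text
time_s: 3.78
position: [0.544, 0.2713, 0.0275]
tcp_rot: [0.164, 0.986, -0.0, 0.001]
force: [0.7, -0.0, 0.2]
opening: 0.0243
```

{"fn": "drive_tool", "kwargs": {
  "commands": [
    [1, [0, 0, 15], 0],
    [1, [0, 0, 30], 0],
    [1, [0, 0, 35], 0],
    [1, [0, 0, 30], 0],
    [1, [-6, -35, 0], 7],
    [1, [-6, -35, 0], 7],
    [1, [-6, -35, 0], 7],
    [1, [-6, -35, 0], 7],
    [1, [-6, -35, 0], 6],
    [1, [-6, -35, 0], 0],
    [1, [-6, -30, 0], 0],
    [1, [0, 0, 0], 0],
    [1, [0, 0, 0], 0]
  ]
}}

```text
time_s: 5.4
position: [0.4995, 0.0248, 0.1519]
tcp_rot: [-0.141, 0.99, -0.0, 0.005]
force: [0.7, 0.0, -1.5]
opening: 0.0237
```

Run:
```python
from h import *
o=observe(); print(o['position'],o['tcp_rot'],o['force'],o['opening'])
q=o['tcp_rot']
from scipy.spatial.transform import Rotation as R
M=R.from_quat(q).as_matrix(); print('tool y ang',np.degrees(np.arctan2(M[1,1],M[0,1])),'z',M[:,2])
for n in('top','scene'):
    i,d=vision.snapshot(n); cv2.imwrite(f'pics/{n}2.png',i); np.save(f'{n}2.npy',d)
```

```text
[0.49953116 0.02482776 0.15192359] [-1.41379673e-01  9.89944523e-01 -1.85704711e-04  4.64710691e-03] [ 0.67763559  0.01083598 -1.51499487] 0.023703533894483663
tool y ang 106.25511590736699 z [ 9.25326581e-03  9.46338187e-04 -9.99956740e-01]
```

View pics/top2.png

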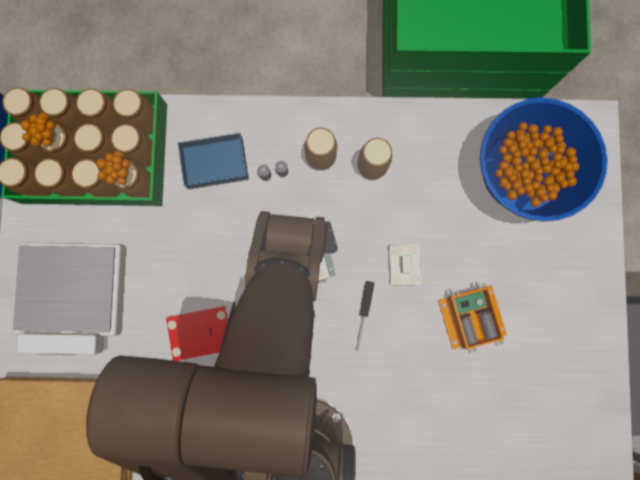

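View pics/scene2.png

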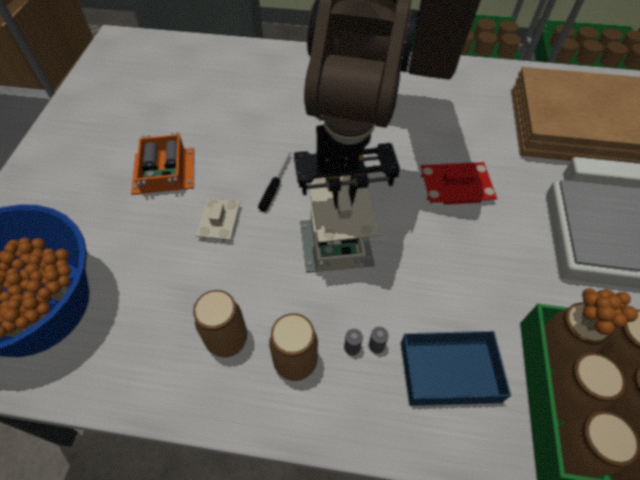

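The top view is blocked by the arm. In the scene view the cover is held level over the logger, plate at about (343,210). I'll measure with the scene camera's depth and compare with its own initial logger measurement.

```bash
cat > m.py <<'E'
from h import *
def rect(p):
    r=cv2.minAreaRect((p[:,:2]*1000).astype(np.float32)); return np.round(r[0],1),np.round(r[1],1),round(r[2],1)
E
python3 - <<'E'
from m import *
W0=cloud('scene',np.load('scene0.npy')).reshape(-1,3); W2=cloud('scene',np.load('scene2.npy'))
def sel(W,c,r,a,b):
    return W[(np.hypot(W[:,0]-c[0],W[:,1]-c[1])<r)&(W[:,2]>a)&(W[:,2]<b)]
for nm,c,a,b in(('log',(.496,.017),.0505,.058),('cov',(.543,.271),.012,.03),('rib',(.543,.271),.042,.055)):
    p=sel(W0,c,.115,a,b); print(nm,len(p),p.mean(0).round(4),rect(p))
p=sel(W2.reshape(-1,3),(.5,.025),.12,.13,.165)
i2=cv2.imread('pics/scene2.png').reshape(-1,3)
w=W2.reshape(-1,3); m=(np.hypot(w[:,0]-.5,w[:,1]-.025)<.13)&(w[:,2]>.095)&(w[:,2]<.165)
b=i2.astype(int); m2=m&(b.min(1)>70)
for z in np.arange(.1,.165,.005): print(round(z,3),((w[:,2]>z)&(w[:,2]<z+.005)&m2).sum(),end='; ')
v=m2.reshape(480,640).astype(np.uint8)*120
im=cv2.imread('pics/scene2.png'); im[v>0]=(0,0,255)
cv2.imwrite('pics/mask2.png',cv2.resize(im[130:290,270:430],None,fx=3.7,fy=3.7,interpolation=cv2.INTER_NEAREST))
cv2.imwrite('pics/cr2.png',cv2.resize(cv2.imread('pics/scene2.png')[150:280,270:410],None,fx=4.5,fy=4.5,interpolation=cv2.INTER_CUBIC))
q=w[m2&(w[:,2]>.12)&(w[:,2]<.14)]; print(len(q),q.mean(0),rect(q))
E
```

```text
log 563 [0.4997 0.0205 0.0537] (array([495.7,  18.7]), array([161.4, 100.4]), 14.8)
cov 3373 [0.5491 0.2724 0.0213] (array([542.6, 273.9]), array([118.1, 164.2]), 70.5)
rib 360 [0.5452 0.2727 0.0489] (array([543.6, 273.3]), array([23.8, 71.1]), 70.8)
0.1 0; 0.105 0; 0.11 0; 0.115 0; 0.12 0; 0.125 3; 0.13 14; 0.135 2; 0.14 624; 0.145 1953; 0.15 6; 0.155 1; 0.16 1; 19 [0.534655   0.00824725 0.13189538] (array([544.6,   8.3]), array([150.3,  59.8]), 58.5)
```

View pics/cr2.png

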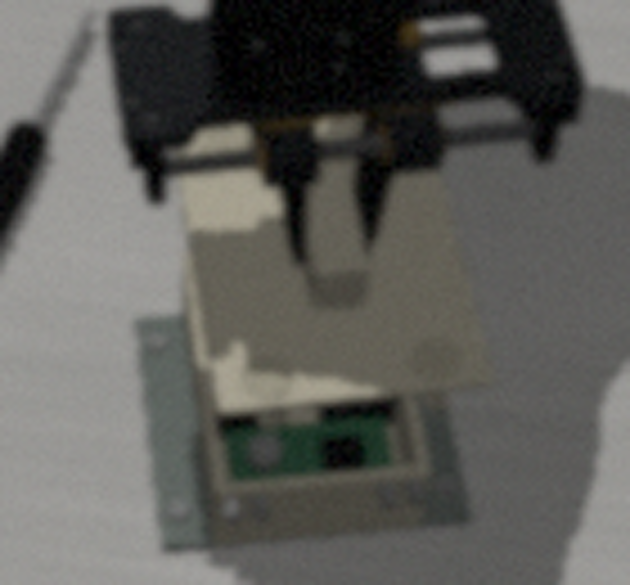

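View pics/mask2.png

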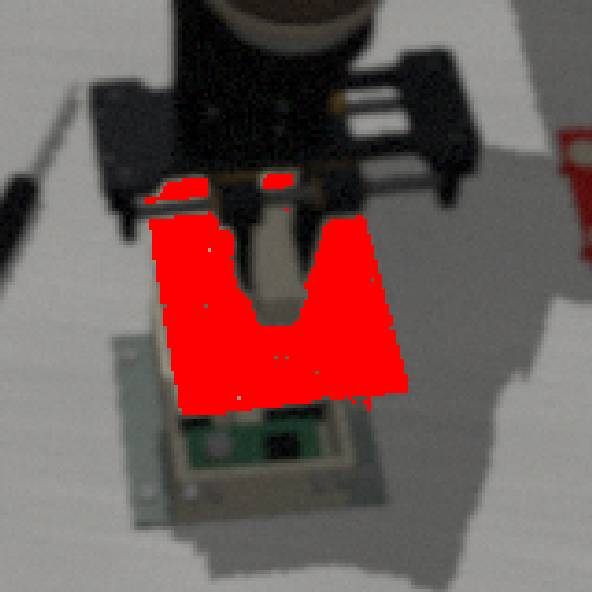

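```bash
cat >> m.py <<'E'
from scipy.optimize import least_squares
from scipy.spatial.transform import Rotation as Rot
def plate(W,im,c,z0,yaw,tol=.008):
    w=W.reshape(-1,3); b=im.reshape(-1,3).astype(int)
    m=(np.hypot(w[:,0]-c[0],w[:,1]-c[1])<.12)&(abs(w[:,2]-z0)<tol)&(b.min(1)>70)
    p=w[m]; A=np.c_[p[:,0]-c[0],p[:,1]-c[1],np.ones(len(p))]
    k=np.linalg.lstsq(A,p[:,2],rcond=None)[0]
    k=np.linalg.lstsq(A[(r:=abs(A@k-p[:,2]))<.003],p[r<.003,2],rcond=None)[0]
    p=p[abs(A@k-p[:,2])<.004]
    best=None
    for a in np.arange(yaw-4,yaw+4.01,.25):
        C,S=np.cos(np.radians(a)),np.sin(np.radians(a)); x=p[:,0]*C+p[:,1]*S; y=-p[:,0]*S+p[:,1]*C
        xs=np.percentile(x,[.4,99.6]); 
        # side edges: per x-bin extremes
        e=[];g=[]
        for lo in np.arange(xs[1]-.07,xs[1]-.005,.008):
            q=y[(x>lo)&(x<lo+.008)]
            if len(q)>10: e.append(q.max()); g.append(q.min())
        sc=np.std(e)+np.std(g)
        # front edge
        h=[]
        yc=(np.median(e)+np.median(g))/2
        for lo in np.arange(yc-.05,yc+.045,.008):
            q=x[(y>lo)&(y<lo+.008)]
            if len(q)>5: h.append(q.max())
        sc+=np.std(h)
        if best is None or sc<best[0]:
            xf=np.median(h); best=(sc,a,xf,yc,np.median(e)-np.median(g),xs)
    sc,a,xf,yc,wd,xs=best; C,S=np.cos(np.radians(a)),np.sin(np.radians(a)); xc=xf-.080
    return dict(yaw=a,ctr=np.round([C*xc-S*yc,S*xc+C*yc],4),width=round(wd,4),xlen=np.round(xs[1]-xs[0],4),plane=np.round(k,4),sc=round(sc,4),n=len(p))
E
python3 - <<'E'
from m import *
for n,c,z,yw in((0,(.543,.272),.021,-19.5),(2,(.5,.025),.146,15)):
    print(plate(cloud('scene',np.load(f'scene{n}.npy')),cv2.imread(f'pics/scene{n}.png'),c,z,yw))
E
```

```text
{'yaw': np.float64(-19.5), 'ctr': array([0.5434, 0.2736]), 'width': np.float64(0.1171), 'xlen': np.float64(0.1597), 'plane': array([-0.0003,  0.0003,  0.0214]), 'sc': np.float64(0.001), 'n': 3301}
{'yaw': np.float64(16.0), 'ctr': array([0.4989, 0.0256]), 'width': np.float64(0.117), 'xlen': np.float64(0.1528), 'plane': array([0.0081, 0.0022, 0.1457]), 'sc': np.float64(0.0013), 'n': 2569}
```

{"fn": "drive_tool", "kwargs": {
  "commands": [
    [1, [-3, -7, 0], -1.3],
    [1, [0, 0, -20], 0],
    [1, [0, 0, -20], 0],
    [1, [0, 0, -8], 0],
    [1, [0, 0, 0], 0],
    [1, [0, 0, 0], 0]
  ]
}}

```text
time_s: 6.25
position: [0.4967, 0.0193, 0.1034]
tcp_rot: [-0.13, 0.991, -0.0, 0.005]
force: [-0.4, 0.5, -0.8]
opening: 0.024
```

```bash
cat > look.py <<'E'
from m import *
import sys
n=sys.argv[1]
o=observe(); M=Rot.from_quat(o['tcp_rot']).as_matrix(); print(o['time_s'],o['position'].round(4),'yaw',np.degrees(np.arctan2(M[1,1],M[0,1]))-90,'z',M[:,2].round(4),'F',o['force'].round(1),'op',o['opening'])
i,d=vision.snapshot('scene'); cv2.imwrite(f'pics/scene{n}.png',i); np.save(f'scene{n}.npy',d)
cv2.imwrite(f'pics/c{n}.png',cv2.resize(i[150:290,270:410],None,fx=4.2,fy=4.2,interpolation=cv2.INTER_CUBIC))
if len(sys.argv)>2: print(plate(cloud('scene',d),i,(.4965,.0185),float(sys.argv[2]),14.8,.015))
E
python3 look.py 3 0.098
```

```text
6.25 [0.4967 0.0193 0.1034] yaw 14.972416923126715 z [ 1.020e-02  6.000e-04 -9.999e-01] F [-0.4  0.5 -0.8] op 0.02398080489289759
{'yaw': np.float64(14.3), 'ctr': array([0.4956, 0.0205]), 'width': np.float64(0.117), 'xlen': np.float64(0.1472), 'plane': array([ 0.0112, -0.    ,  0.0971]), 'sc': np.float64(0.0017), 'n': 2315}
```

View pics/c3.png

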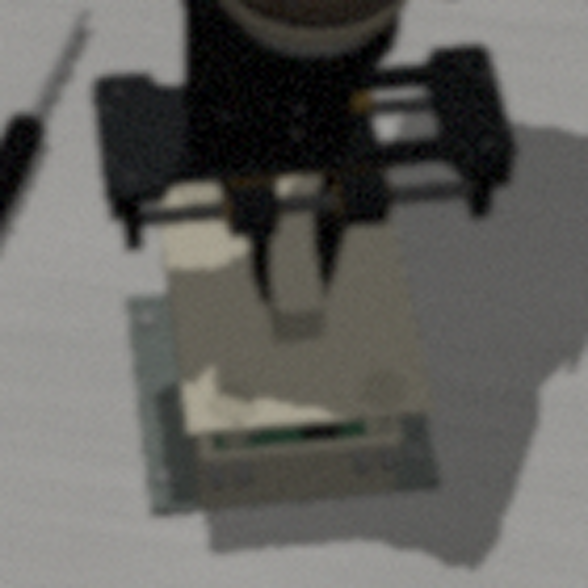

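The cover is squarely above the box, about 1.7 mm too far in +y. Correcting that and lowering.

{"fn": "drive_tool", "kwargs": {
  "commands": [
    [1, [0, -2, -8], 0],
    [1, [0, 0, -8], 0],
    [1, [0, 0, -4], 0],
    [1, [0, 0, -3], 0],
    [1, [0, 0, 0], 0]
  ]
}}

```text
time_s: 6.92
position: [0.4969, 0.017, 0.0793]
tcp_rot: [-0.13, 0.991, -0.001, 0.006]
force: [0.3, 0.1, -1.4]
opening: 0.0238
```

```bash
python3 look.py 4 0.075
```

```text
6.925 [0.4969 0.017  0.0793] yaw 14.966803349596077 z [ 1.120e-02  5.000e-04 -9.999e-01] F [ 0.3  0.1 -1.4] op 0.02377838403758009
{'yaw': np.float64(14.55), 'ctr': array([0.4958, 0.0181]), 'width': np.float64(0.1172), 'xlen': np.float64(0.1453), 'plane': array([0.0118, 0.002 , 0.0731]), 'sc': np.float64(0.0014), 'n': 2204}
```

View pics/c4.png

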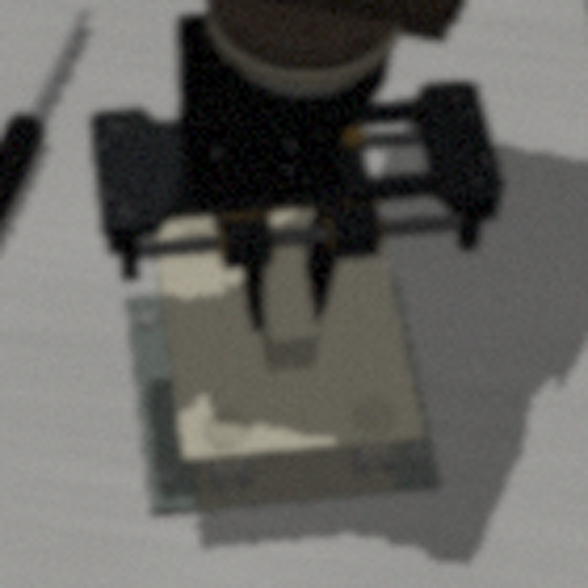

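The cover is now within 1 mm of the logger centre. Next, small steps down until it touches the clips.

{"fn": "drive_tool", "kwargs": {
  "commands": [
    [1, [0, 0, -3], 0],
    [1, [0, 0, -2], 0],
    [1, [0, 0, -1.5], 0],
    [1, [0, 0, 0], 0]
  ]
}}

```text
time_s: 7.48
position: [0.497, 0.0179, 0.0736]
tcp_rot: [-0.13, 0.992, -0.0, 0.006]
force: [-0.8, -0.8, 1.7]
opening: 0.0241
```

```bash
python3 look.py 5 0.068
```

```text
7.475 [0.497  0.0179 0.0736] yaw 14.927171264701968 z [ 0.0122  0.0014 -0.9999] F [-0.8 -0.8  1.7] op 0.024091407812222944
{'yaw': np.float64(15.05), 'ctr': array([0.4956, 0.0183]), 'width': np.float64(0.1168), 'xlen': np.float64(0.1433), 'plane': array([ 0.0041, -0.0011,  0.0674]), 'sc': np.float64(0.0015), 'n': 2187}
```

The force went from -1.4 to +1.7 N and the underside is at 62.4 mm, so the cover rests on the clips. Releasing and rising.

{"fn": "drive_tool", "kwargs": {
  "commands": [
    [0, [0, 0, 0], 0],
    [0, [0, 0, 0], 0],
    [0, [0, 0, 0], 0],
    [0, [0, 0, 0], 0],
    [0, [0, 0, 20], 0],
    [0, [0, 0, 30], 0],
    [1, [0, 0, 25], 0],
    [1, [0, 0, 0], 0]
  ]
}}

```text
time_s: 8.52
position: [0.497, 0.0173, 0.15]
tcp_rot: [-0.13, 0.992, -0.0, 0.006]
force: [0.4, 1.0, -0.4]
opening: 0.0693
```

```bash
python3 look.py 6 0.068
```

```text
8.525 [0.497  0.0173 0.15  ] yaw 14.92803014703459 z [ 0.0119  0.001  -0.9999] F [ 0.4  1.  -0.4] op 0.06930017226369233
{'yaw': np.float64(14.8), 'ctr': array([0.4956, 0.0186]), 'width': np.float64(0.1172), 'xlen': np.float64(0.1593), 'plane': array([-0.0008, -0.0005,  0.0675]), 'sc': np.float64(0.0016), 'n': 2906}
```

View pics/c6.png

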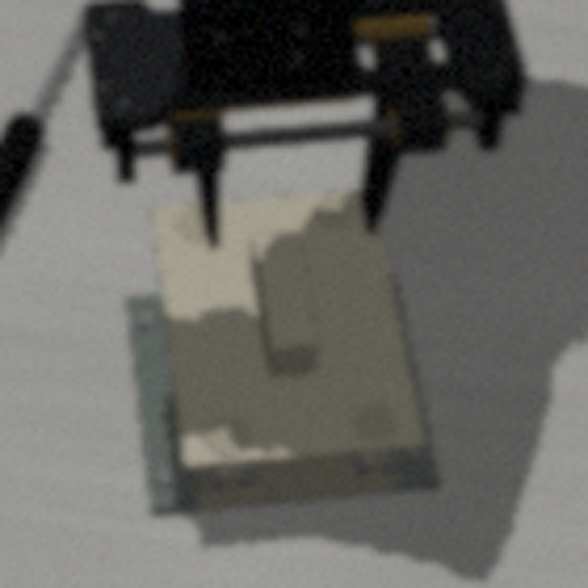

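The cover rests level at top z 67.5 mm, 0.1 mm from the logger centre in the same camera, and is released. Moving the closed fingers over corner0.

{"fn": "drive_tool", "kwargs": {
  "commands": [
    [1, [27, 26, 0], 0],
    [1, [27, 26, 0], 0],
    [1, [0, 0, 0], 0],
    [1, [0, 0, -20], 0],
    [1, [0, 0, -20], 0],
    [1, [0, 0, -20], 0],
    [1, [0, 0, 0], 0],
    [1, [0, 0, 0], 0]
  ]
}}

```text
time_s: 9.57
position: [0.5467, 0.0688, 0.0802]
tcp_rot: [-0.129, 0.992, 0.0, -0.001]
force: [-0.3, -0.3, -0.4]
opening: 0.0006
```

```bash
python3 look.py 7
```

```text
9.575 [0.5467 0.0688 0.0802] yaw 14.842470161585979 z [-1.4e-03  7.0e-04 -1.0e+00] F [-0.3 -0.3 -0.4] op 0.0006339554717432112
```

View pics/c7.png

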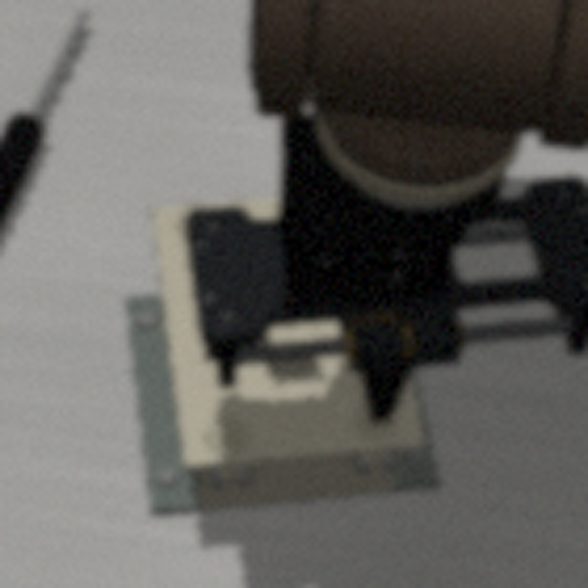

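The closed fingertip is at crop (380,412), just above the corner0 pad. Pressing in small steps.

{"fn": "drive_tool", "kwargs": {
  "commands": [
    [1, [4, 0, -5], 0],
    [1, [0, 0, -5], 0],
    [1, [0, 0, -3], 0],
    [1, [0, 0, -3], 0],
    [1, [0, 0, -3], 0],
    [1, [0, 0, -3], 0]
  ]
}}

```text
time_s: 10.38
position: [0.5523, 0.0692, 0.0602]
tcp_rot: [-0.129, 0.992, 0.0, 0.002]
force: [-7.4, -2.3, 35.5]
opening: 0.0003
```

{"fn": "drive_tool", "kwargs": {
  "commands": [
    [1, [0, 0, 15], 0],
    [1, [0, 0, 20], 0],
    [1, [0, 0, 20], 0],
    [1, [0, 0, 0], 0]
  ]
}}

```text
time_s: 10.88
position: [0.5522, 0.069, 0.1172]
tcp_rot: [-0.129, 0.992, 0.0, 0.002]
force: [1.1, 0.5, -0.5]
opening: 0.0005
```

```bash
cat >> look.py <<'E'
w=cloud('scene',d)
ct=np.array([.4956,.0186]); a=np.radians(14.8); C,S=np.cos(a),np.sin(a)
b=i.astype(int).min(2)
for k,(x,y) in enumerate(((66,36),(66,-36),(-66,-36),(-66,36))):
    # points near the corner
    lx=(w[...,0]-ct[0])*C+(w[...,1]-ct[1])*S; ly=-(w[...,0]-ct[0])*S+(w[...,1]-ct[1])*C
    m=(abs(lx-x/1000)<.008)&(abs(ly-y/1000)<.01)&(w[...,2]>.054)&(w[...,2]<.085)&(b>60)
    z=w[...,2][m]
    print('corner',k,len(z), (np.median(z)*1000-59).round(1) if len(z)>4 else None)
E
python3 look.py 8
```

```text
10.875 [0.5522 0.069  0.1172] yaw 14.864321870856145 z [ 3.6e-03  8.0e-04 -1.0e+00] F [ 1.1  0.5 -0.5] op 0.0004787912704119283
corner 0 68 1.8
corner 1 62 9.0
corner 2 11 17.4
corner 3 0 None
```

View pics/c8.png

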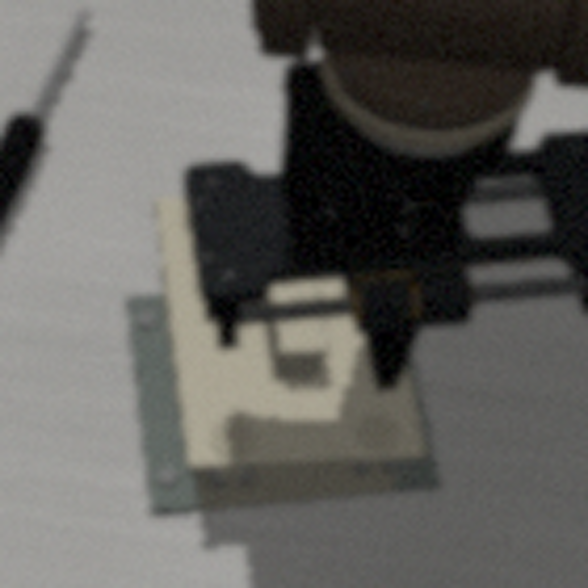

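Corner0 is clipped (about 1.8 mm by noisy depth) and corner2 has risen to about 17 mm, as expected. Next is corner1.

{"fn": "drive_tool", "kwargs": {
  "commands": [
    [1, [9, -35, 0], 0],
    [1, [9, -35, 0], 0],
    [1, [0, 0, 0], 0],
    [1, [0, 0, -18], 0],
    [1, [0, 0, -18], 0],
    [1, [0, 0, 0], 0]
  ]
}}

```text
time_s: 11.68
position: [0.5676, -0.001, 0.0749]
tcp_rot: [-0.13, 0.992, 0.001, -0.002]
force: [-0.4, -0.2, 0.1]
opening: 0.0004
```

{"fn": "drive_tool", "kwargs": {
  "commands": [
    [1, [1, 0, -4], 0],
    [1, [0, 0, -3], 0],
    [1, [0, 0, -3], 0],
    [1, [0, 0, -3], 0]
  ]
}}

```text
time_s: 12.18
position: [0.5693, -0.0004, 0.063]
tcp_rot: [-0.13, 0.991, 0.001, -0.001]
force: [0.3, 0.2, -0.6]
opening: 0.0004
```

{"fn": "drive_tool", "kwargs": {
  "commands": [
    [1, [0, 0, -2], 0],
    [1, [0, 0, -2], 0]
  ]
}}

```text
time_s: 12.42
position: [0.5694, -0.0003, 0.0594]
tcp_rot: [-0.13, 0.991, 0.001, -0.0]
force: [-6.2, -0.5, 26.3]
opening: 0.0005
```

```bash
python3 look.py 9
```

```text
12.425 [ 5.694e-01 -3.000e-04  5.940e-02] yaw 14.970490215925878 z [-0.0011  0.0011 -1.    ] F [-6.2 -0.5 26.3] op 0.0005208600780965904
corner 0 67 1.3
corner 1 13 0.2
corner 2 0 None
corner 3 5 7.6
```

{"fn": "drive_tool", "kwargs": {
  "commands": [
    [1, [0, 0, 20], 0],
    [1, [0, 0, 35], 0],
    [1, [0, 0, 35], 0],
    [1, [-42, -11, 0], 0],
    [1, [-42, -11, 0], 0],
    [1, [-42, -11, 0], 0],
    [1, [0, 0, 0], 0],
    [1, [0, 0, 0], 0]
  ]
}}

```text
time_s: 13.48
position: [0.4403, -0.0335, 0.1521]
tcp_rot: [-0.13, 0.991, 0.001, 0.0]
force: [0.7, -0.6, -0.0]
opening: 0.0003
```

```bash
python3 look.py 10
```

```text
13.475 [ 0.4403 -0.0335  0.1521] yaw 14.976978890535094 z [ 6.0e-04  1.1e-03 -1.0e+00] F [ 0.7 -0.6 -0. ] op 0.0003291060283735051
corner 0 68 0.9
corner 1 65 1.3
corner 2 51 8.8
corner 3 57 8.6
```

View pics/c10.png

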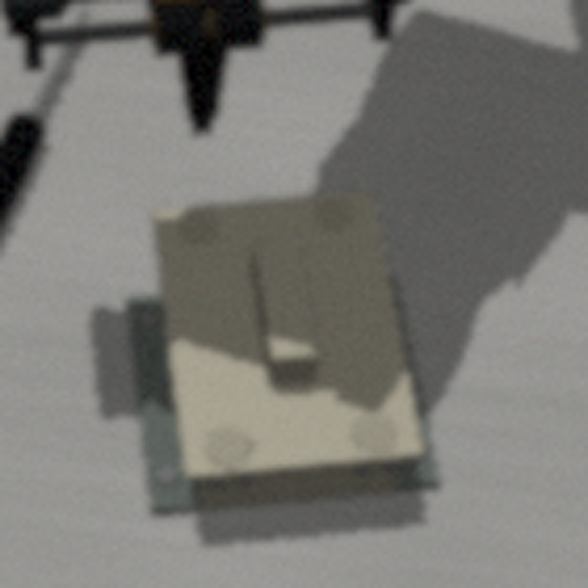

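Corners 0 and 1 are home (about 1 mm). Corners 2 and 3, pads at crop (198,225) and (335,212), are up 8.7 mm. Pressing corner2.

{"fn": "drive_tool", "kwargs": {
  "commands": [
    [1, [1, -1, -30], 0],
    [1, [0, 0, -30], 0],
    [1, [0, 0, -14], 0],
    [1, [0, 0, -4], 0],
    [1, [0, 0, -3], 0],
    [1, [0, 0, -3], 0],
    [1, [0, 0, -3], 0]
  ]
}}

```text
time_s: 14.4
position: [0.4458, -0.0339, 0.0634]
tcp_rot: [-0.132, 0.991, -0.0, 0.002]
force: [-4.4, -0.7, 8.1]
opening: 0.0004
```

{"fn": "drive_tool", "kwargs": {
  "commands": [
    [1, [-2, 0, -2.5], 0],
    [1, [0, 0, -2.5], 0]
  ]
}}

```text
time_s: 14.65
position: [0.4444, -0.034, 0.0592]
tcp_rot: [-0.132, 0.991, -0.001, 0.003]
force: [-4.8, 1.0, 24.1]
opening: 0.0002
```

```bash
python3 look.py 11
```

```text
14.65 [ 0.4444 -0.034   0.0592] yaw 15.163377334613969 z [ 5.9e-03 -4.0e-04 -1.0e+00] F [-4.8  1.  24.1] op 0.00023749689405176146
corner 0 62 1.2
corner 1 66 0.9
corner 2 7 0.1
corner 3 50 0.6
```

Corners 2 and 3 seem to have gone together. I'll press corner3 too, to make sure.

{"fn": "drive_tool", "kwargs": {
  "commands": [
    [1, [0, 0, 15], 0],
    [1, [0, 0, 20], 0],
    [1, [-10, 35, 0], 0],
    [1, [-10, 34, 0], 0],
    [1, [0, 0, 0], 0],
    [1, [0, 0, -18], 0],
    [1, [0, 0, -8], 0],
    [1, [0, 0, -3], 0],
    [1, [0, 0, 0], 0]
  ]
}}

```text
time_s: 15.82
position: [0.4265, 0.0351, 0.0663]
tcp_rot: [-0.131, 0.991, -0.001, 0.005]
force: [-0.6, -0.2, -0.4]
opening: 0.0006
```

{"fn": "drive_tool", "kwargs": {
  "commands": [
    [1, [0, 0, -3], 0],
    [1, [0, 0, -3], 0],
    [1, [0, 0, -2], 0]
  ]
}}

```text
time_s: 16.2
position: [0.427, 0.0348, 0.059]
tcp_rot: [-0.131, 0.991, -0.001, 0.006]
force: [-8.3, 1.0, 48.0]
opening: 0.0002
```

Solid at z 59.0, so home. The 48 N is more than I intended. Retracting well clear to inspect from both cameras.

{"fn": "drive_tool", "kwargs": {
  "commands": [
    [1, [0, 0, 15], 0],
    [1, [0, 0, 40], 0],
    [1, [0, 0, 45], 0],
    [1, [0, 0, 40], 0],
    [1, [-5, 50, 0], 0],
    [1, [-5, 50, 0], 0],
    [1, [-10, 50, 0], 0],
    [1, [-20, 50, 0], 0],
    [1, [-30, 50, 0], 0],
    [1, [-30, 50, 0], 0],
    [1, [-30, 50, 0], 0],
    [1, [-30, 50, 0], 0],
    [1, [-30, 50, 0], 0],
    [1, [0, 0, 0], 0],
    [1, [0, 0, 0], 0]
  ]
}}

```text
time_s: 18.08
position: [0.2283, 0.4979, 0.2034]
tcp_rot: [-0.13, 0.991, -0.001, 0.008]
force: [0.5, -0.8, -0.3]
opening: 0.0002
```

```bash
python3 look.py 12 0.060
python3 - <<'E'
from m import *
i,d=vision.snapshot('top'); cv2.imwrite('pics/top12.png',i); w=cloud('top',d)
p=plate(w,i,(.496,.0166),.060,14.8); print(p)
C,S=np.cos(np.radians(14.8)),np.sin(np.radians(14.8))
for k,(x,y) in enumerate(((66,36),(66,-36),(-66,-36),(-66,36))):
    X=.4959+(C*x-S*y)/1000;Y=.0166+(S*x+C*y)/1000
    m=np.hypot(w[...,0]-X,w[...,1]-Y)<.011; print(k,m.sum(),(np.median(w[...,2][m])*1000-59).round(1))
E
```

```text
18.075 [0.2283 0.4979 0.2034] yaw 14.942195179217379 z [ 1.530e-02  5.000e-04 -9.999e-01] F [ 0.5 -0.8 -0.3] op 0.00016352442774474274
{'yaw': np.float64(14.8), 'ctr': array([0.4966, 0.0188]), 'width': np.float64(0.117), 'xlen': np.float64(0.1594), 'plane': array([-0.0004, -0.    ,  0.0593]), 'sc': np.float64(0.0014), 'n': 2983}
corner 0 67 0.6
corner 1 67 0.7
corner 2 53 1.4
corner 3 53 0.5
{'yaw': np.float64(15.05), 'ctr': array([0.4954, 0.0162]), 'width': np.float64(0.1175), 'xlen': np.float64(0.1585), 'plane': array([ 0.0003, -0.0008,  0.0591]), 'sc': np.float64(0.0017), 'n': 2122}
0 56 0.8
1 57 0.7
2 58 0.9
3 59 0.4
```

View pics/top12.png

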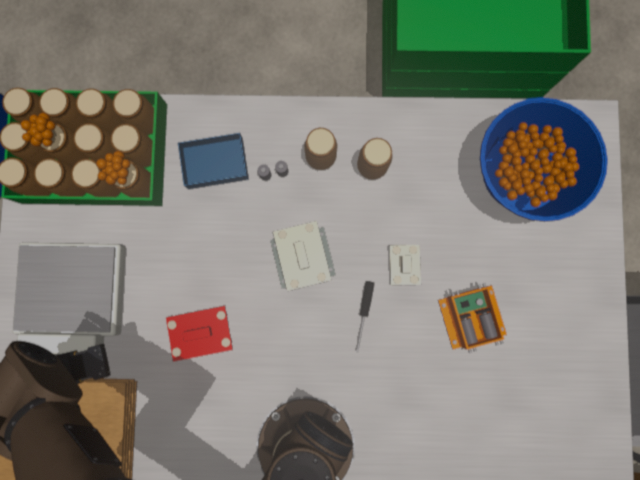

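View pics/c12.png

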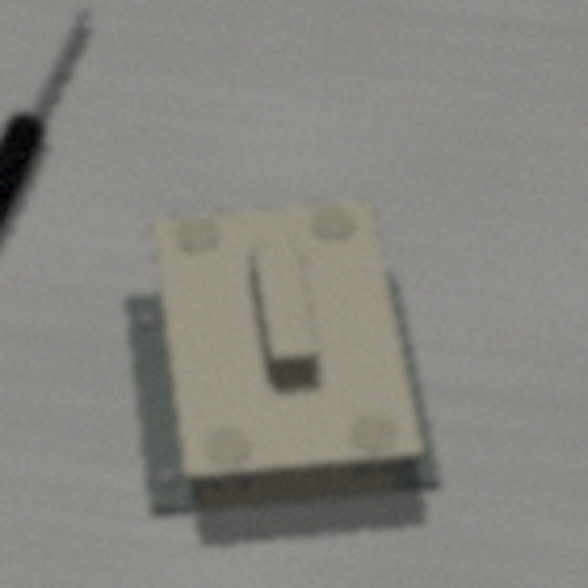

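The cover, top (302,257), lies flush and square on the logger. All corners read within 1.5 mm of the rim from both cameras. The spare (405,265), bottles, punnet and cells are in place, and the arm is clear. Handing in.

```bash
python3 -c "
from cell import env
print(env.close_job())"
```

```text
the job is handed in; nothing more can be done
None
```

The logger's cover is back on and clipped at all four corners. I handed the job in at about 18 s of the 51 s allowed; the hand-in reports no verdict.

- **What I did:** I gripped the large cream cover by its rib and laid it on the clips within about 1 mm of the logger centre. After letting go, I pressed the corners with the closed fingers in the order 0, 1, 2, 3. After the first press, corner0 was down and corner2 had risen to about 17 mm. Corners 2 and 3 snapped in together.
- **Final position:** The top camera puts the corners 0.4–0.9 mm above the rim, and the scene camera 0.5–1.4 mm. The cover centre is within about 1 mm of the logger's and the yaw within about 0.3°.
- **Surroundings:** In the last top picture the spare cover, bottles, punnet and cells look unmoved. The arm is clear of everything.
- **What was off:** Two presses were harder than intended: corner0 read 35 N, and the confirming press on corner3 read 48 N. Both are well under the 120 N wrist limit. The 48 N was applied with the fingertips, and I took the 40 N limit to cover only the arm and the gripper's body. The two cameras differ by about 1–3 mm in absolute position, so I compared cover and logger within the same camera.

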